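# Rock the tight transit stopper out of a test fixture's vacuum port

## Task

Take the tight grey transit stopper out of the port of the test fixture and put it in the empty black tray: rock it well over to the left first, which frees its right side, then well over to the right, and so draw it out. Do not pull it straight up, because the fixture's floating plate would come up with it; the plate must stay down. Set the stopper down in the tray rather than dropping it, and leave the circuit board on the other side of the fixture where it lies.

Things in the scene. Friction and masses are not known exactly. Their poses are not given: they have to be found in the camera images.
- stopper: Grey plastic stopper, 80 mm tall, 0.09 kg, standing in the port at the start. Origin: centre of its underside; z up, y the rocking direction. A foot 28 mm high, 30 (x) x 42 (y) mm, whose y sides are round beads of radius 8 mm (centres y = +-13, z = 8 mm) with a 32 mm wide neck above; flange 52 (x) x 64 (y) mm at z = 28 to 36 mm, resting on the plate; a grip bar on top.
- stopper_grip (a point): Point on the stopper's axis 60 mm above its underside, in the upright ribbed grip bar: 44 (x) x 22 (y) mm, from 36 to 80 mm above the underside. Pinch it along y. Axes as the stopper's. Leaning left moves it towards +y (the robot's left), leaning right towards -y.
- flange_edge (a point): Middle of the flange's lower edge on the stopper's +y side (y = 32, z = 28 mm from its origin); the like point is at y = -32 mm. Leaning the stopper left about this edge by 0.25 to 0.3 rad lifts the right (-y) bead past its lip (it must rise about 10 mm); then a right lean about the other edge, raised some 9 mm, frees the left bead.
- port (a point): Centre of the port in the top face of the floating plate, axes as the fixture's, 75 mm above the bench while the plate is down. Port 34 (x) x 88 (y) mm with a sprung rubber lip at +y and -y: nose of radius 8 mm along x, centre 10 mm below the top face, inner face 18 mm from the port's centre, yields up to 10 mm. The stopper's underside sits 28 mm below this point, its beads caught under the lips.
- fixture: Grey base of the test fixture, fixed to the bench, 150 (x) x 200 (y) x 38 mm; origin at the centre of its underside. Four guide pillars at x = +-55, y = +-85 mm, 110 mm high over the bench. Its yaw varies by up to 0.45 rad either way. Yaw 0: its y points to the robot's left.
- port_plate (a joint): Height of the floating aluminium plate (150 x 200 x 16 mm) above its seat, m: 0 down, 0.025 at its upper stop. It slides up the pillars when drawn with more than about 10 N and sinks back when released. Each lip holds its side of the stopper with about 10 to 15 N.
- tray: Empty open black plastic tray, fixed, 150 x 150 x 28 mm, walls and floor 4 mm thick. Origin: centre of its underside. It stands left or right of the fixture.
- board: Loose circuit board with parts on it, 110 x 135 x 27 mm, lying on the other side of the fixture; origin at the centre of its underside. Leave it (the other boards, tools and trays are fixed clutter).
Mind the look-alikes: they are no part of the job. Leave any green or turquoise look-alike of the stopper alone.

How it is judged:
By the outcome, as a careful person would: the job done as asked, in the order asked, and still so for the second after the job is handed in, with the robot touching nothing.
It also fails if it takes over 58 s, if anything falls off the work surface, if the arm or the gripper's body presses on something with over 40 N, if the wrist force passes 120 N, or if a joint passes its speed limit or range.

## Robot

A 6-joint arm with a two-finger parallel gripper is mounted at the origin on a cart in front of the work surface, level with it; the furniture and walls round the work are solid. World frame = base frame: x ahead of the robot, y to its left, z up, the work surface at z = 0. Lengths are in mm, angles in rad, forces in N, time in s.
With the tool pointing down it reaches from about 300 to 775 mm from the base axis. Payload 14.6 kg.
Tool frame: the origin (TCP) lies midway between the tips of the shut fingers; the grasp point (between the pads) lies 19 mm behind it (ctrl.tcp_to_grasp is the distance from the TCP to the grasp point, in mm); z points along the fingers, y is the line along which they close (so a half turn about z gives the same grasp; the last joint's range is limited). The gripper opens to 94 mm and grips with 3 to 60 N. Pads are 16 mm wide; open, the fingers measure 119 mm over their backs; the gripper's body (75 mm by 177 mm) begins 78 mm behind the grasp point.
Start: joints at [1.182, 0.3, 1.521, -0, 1.321, -0.067], TCP at [173.948, 521.758, 205.446] pointing down, gripper open.
Joint ranges: [-3.03, 3.03], [-0.79, 2.21], [0.23, 2.52], [-1.04, 4.18], [0, 3.07], [-2.55, 2.55]. Speed limits (rad/s): [2.22, 2.22, 2.57, 3.14, 3.14, 3.14].

## Interface

Orientations are given as [roll, pitch, yaw] about the fixed x, y, z axes, in that order (R = Rz(yaw) Ry(pitch) Rx(roll)).
In Python, from cell import monitor, imaging, ctrl gives the robot as it stands.
- The arm moves only by the tool move_arm, never from a script. Its argument "rows" is a list that holds one entry, the list of rows, each a list of 7 numbers: the turn, a rotation vector about the world's x, y, z in rad, then the shift along the world's x, y, z in m, then the closure, from -1 (fully open) to 1 (shut). A call has 1 to 8 rows; each row is the pose to reach, as a shift and turn from the pose commanded when the call began; what a row does not reach only later rows make up. A row lasts 1/8 s, in which the tool goes at most 62.5 mm and 10.7 degrees, less where a joint would pass 70% of its speed; a pose out of reach is approached as far as the arm can. A call with a gripper value outside its range is refused whole. The fingers move at their own pace and stop on an object; "squeeze" is the grip in N (left out, the last holds). Time passes only in rows, so rows that repeat a pose let the fingers close. It gives the time, the measured TCP pose, the force, the opening and the grip force at its end, in the units of the state.
- monitor.read_state(): the state, without advancing time (a new reading comes with each control period).
- imaging.capture(name): name is "scene" or "top"; returns a dict with "pixels" (384x512x3 uint8, red, green, blue), "z_map" (384x512 float32, mm along the optical axis (not along the pixel's ray), 0 where there is no reading), "K" (3x3 intrinsics, pixels), "extrinsics" (4x4, takes a point from world to camera coordinates). Camera axes: x right, y down, z forward; pixel columns grow to the right and rows downward; lengths in mm; the calibration is good to about 2 mm. A picture is of the moment at which its call begins.
- ctrl.hand_in(): hands the job in; it is judged then, once.
The state is a dict: "time_s": time; "joint_pos": joint angles; "joint_vel": joint speeds; "effort": joint torques, N m; "position": TCP position; "eef_rot": TCP orientation; "contact_force": force on the tool from outside, world axes, zero at the start; "wrist_torque": the same for the moment, N m; "finger_gap": finger opening in mm; "gripper_force": force on a finger pad.
Only numpy, scipy, OpenCV 4.12 (cv2) and the standard library are available. Lean on these libraries where they do the work, as an engineer would, in place of code of your own. Each camera call takes 0.05 s, during which the arm holds its last target. There are 200 camera calls.

## Working session

There is one attempt and no reset: what is moved stays moved. The work goes in short steps, Python scripts to look and compute and a tool call to move; the robot and the scene stay as the last step left them, time stands still between calls to the robot, and variables do not carry over. Pictures are saved under pics/ and viewed, at most 10 in all, crops included, and the job is handed in when it is done.

Besides the shell and the picture viewer there is one more tool, called after ">>>" in YAML: its name, and indented under it one key for each argument. move_arm: Moves the arm, as the interface text tells. Its arguments: {"type":"object","properties":{"rows":{"type":"array"},"squeeze":{"type":"number"}},"required":["rows"]}

```bash
mkdir -p pics; cat > h.py <<'E'
import numpy as np, cv2
from cell import monitor, imaging, ctrl
def cap(n,f=None):
    c=imaging.capture(n)
    if f: cv2.imwrite('pics/'+f,cv2.cvtColor(c['pixels'],cv2.COLOR_RGB2BGR))
    return c
def world(c):
    "HxWx3 world points from depth"
    z=c['z_map'].astype(float);K=c['K'];v,u=np.mgrid[:z.shape[0],:z.shape[1]]
    p=np.stack([(u-K[0,2])/K[0,0]*z,(v-K[1,2])/K[1,1]*z,z],-1)
    E=np.asarray(c['extrinsics']);return (p-E[:3,3])@E[:3,:3]
E
python3 - <<'E'
from h import *
a=cap('scene','s1.png');b=cap('top','t1.png')
s=monitor.read_state();print(s)
for c in(a,b):print(np.round(c['K'],1).tolist(),np.round(c['extrinsics'],3).tolist())
np.savez('v.npz',ws=world(a),wt=world(b),ps=a['pixels'],pt=b['pixels'])
E
```

```text
{'time_s': 0.1, 'joint_pos': array([ 1.18240006e+00,  3.00360991e-01,  1.52150321e+00, -5.93353479e-06,
        1.32069832e+00, -6.65805102e-02]), 'joint_vel': array([-0.0005609 , -0.0017013 , -0.00257882, -0.00093378, -0.00087063,
       -0.00190562]), 'effort': array([-5.85436319e-04, -5.32649982e+01, -3.53284371e+01,  7.08386209e-02,
        2.34750914e-02, -7.80344681e-05]), 'position': array([173.86674003, 521.55469019, 204.97967097]), 'eef_rot': array([-3.14062456e+00, -5.87913481e-05,  2.81977834e+00]), 'contact_force': array([ 0.52846056, -0.32204649, -0.3676858 ]), 'wrist_torque': array([0.02692085, 0.01410708, 0.0365626 ]), 'gripper_force': 0.0, 'finger_gap': 93.82335817940965}
[[352.0, 0.0, 256.5], [0.0, 352.0, 185.5], [0.0, 0.0, 1.0]] [[0.812, -0.583, -0.023, -474.466], [-0.35, -0.456, -0.818, 232.21], [0.466, 0.673, -0.575, 861.04], [0.0, 0.0, 0.0, 1.0]]
[[404.7, 0.0, 255.9], [0.0, 404.7, 184.8], [0.0, 0.0, 1.0]] [[-0.025, -1.0, -0.003, -29.543], [-0.988, 0.026, -0.151, 547.444], [0.151, -0.001, -0.989, 1387.046], [0.0, 0.0, 0.0, 1.0]]
```

View pics/s1.png

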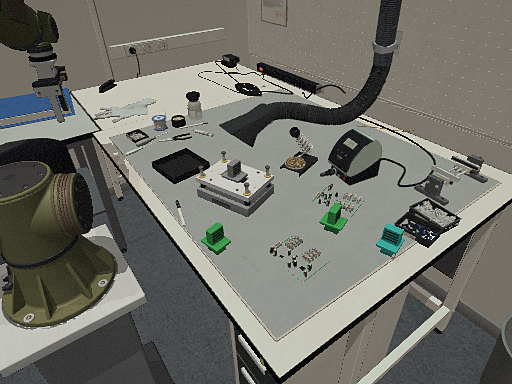

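View pics/t1.png

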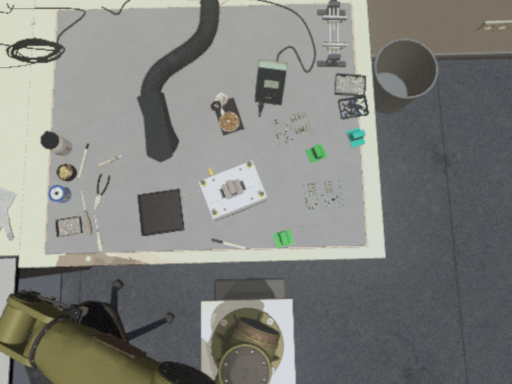

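The fixture is at about (233,190) in the top view, with the grey stopper at (233,187). The black tray is at (161,212) on the left. The green and turquoise look-alikes are to the right. Next I'll measure.

```bash
python3 - <<'E'
from h import *
d=np.load('v.npz');w=d['wt'];p=d['pt'].astype(int)
H=w[...,2]
def crop(m,u0,u1,v0,v1):
    k=np.zeros_like(m);k[v0:v1,u0:u1]=m[v0:v1,u0:u1];return k
def rect(m,n):
    q=w[m][:,:2].astype(np.float32);print(n,len(q),'z',np.percentile(w[m][:,2],[5,50,95]).round(1),'mean',q.mean(0).round(1),cv2.minAreaRect(q))
rect(crop((H>68)&(H<82),195,275,155,225),'plate')
rect(crop((H>120)&(H<140),215,255,165,205),'grip top')
rect(crop((H>78)&(H<92),217,250,172,202),'flange')
for n in [crop((H>100)&(H<118),195,275,155,225)]:
    k,l=cv2.connectedComponents(n.astype(np.uint8))
    for i in range(1,k): print('pillar?',w[l==i].mean(0).round(1),(l==i).sum())
rect(crop((p.sum(-1)<120)&(H<40)&(H>-5),130,192,182,242),'tray')
rect(crop((H>20)&(H<40),130,192,182,242),'traywall')
m=crop(H>40,130,192,90,242);rect(m,'hood')
ws=d['ws']; 
m=(ws[...,2]>118)&(ws[...,2]<140)&(abs(ws[...,0]-w[188,233,0])<50)&(abs(ws[...,1]-w[188,233,1])<50)
print('scene grip',ws[m].mean(0),cv2.minAreaRect(ws[m][:,:2].astype(np.float32)))
m=(ws[...,2]>72)&(ws[...,2]<78)&(abs(ws[...,0]-w[188,233,0])<130)&(abs(ws[...,1]-w[188,233,1])<130)
print('scene plate',cv2.minAreaRect(ws[m][:,:2].astype(np.float32)))
c=cv2.resize(d['pt'][150:250,130:290],None,fx=5,fy=5,interpolation=cv2.INTER_CUBIC);cv2.imwrite('pics/c1.png',c[...,::-1])
E
```

```text
plate 1959 z [70.7 75.6 80.4] mean [528.4  39. ] ((529.7782592773438, 38.96675109863281), (140.7244110107422, 199.9608612060547), 20.351272583007812)
grip top 89 z [122.8 126.3 131.6] mean [528.8  38.4] ((529.7172241210938, 38.7374267578125), (43.635292053222656, 22.805509567260742), 20.56353759765625)
flange 309 z [78.3 81.3 87.7] mean [531.8  36.2] ((536.7850952148438, 35.249847412109375), (110.22898864746094, 101.48715209960938), 88.70295715332031)
pillar? [610.7 -21.6 111.2] 17
pillar? [551.7 137.3 110.7] 16
pillar? [546.2  32.7 117.5] 1
pillar? [507.6 -60.  110.2] 21
pillar? [508.6  34.  105.8] 5
pillar? [448.3  98.7 111.6] 18Traceback (most recent call last):
  File "<stdin>", line 14, in <module>
  File "<stdin>", line 7, in rect
    return _quantile_unchecked(
        a, q, axis, out, overwrite_input, method, keepdims, weights)
    return _ureduce(a,
                    func=_quantile_ureduce_func,
    ...<5 lines>...
                    overwrite_input=overwrite_input,
                    method=method)
    r = func(a, **kwargs)
    result = _quantile(arr,
                       quantiles=q,
    ...<2 lines>...
                       out=out,
                       weights=wgt)
    slices_having_nans = np.isnan(arr[-1, ...])
                                  ~~~^^^^^^^^^
IndexError: index -1 is out of bounds for axis 0 with size 0
```

```bash
python3 - <<'E'
from h import *
d=np.load('v.npz');w=d['wt'];p=d['pt'].astype(int)
print(p[212,161],w[212,161],p[194,161],w[194,161])
m=np.zeros((384,512),np.uint8);m[184:242,132:190]=(p.sum(-1)<190)[184:242,132:190]
k,l,st,_=cv2.connectedComponentsWithStats(m);i=1+st[1:,4].argmax();q=w[l==i]
print(st[i],np.percentile(q[:,2],[5,50,95]),cv2.minAreaRect(q[(q[:,2]<40)&(q[:,2]>-5)][:,:2].astype(np.float32)))
# hood lower extent
h=w[90:162,135:182].reshape(-1,3);h=h[h[:,2]>40];print('hood min',h.min(0),'max',h.max(0), 'low x',np.percentile(h[:,0],1))
c=cv2.resize(d['pt'][150:250,130:290],None,fx=5,fy=5,interpolation=cv2.INTER_CUBIC);cv2.imwrite('pics/c1.png',c[...,::-1].copy())
E
```

```text
[74 71 68] [461.90168269 298.65103725   6.5551468 ] [74 70 66] [526.91485704 299.2374053    6.83655248]
[139 196  22  39 114] [1.19235357e-02 5.94503472e+00 2.89454921e+01] ((442.41473388671875, 362.2436218261719), (156.77569580078125, 58.894866943359375), 30.609342575073242)
hood min [330.57520082 -41.97401244  42.65945785] max [ 884.59203601  363.94517738 1453.76190614] low x 624.2577758794289
```

View pics/c1.png

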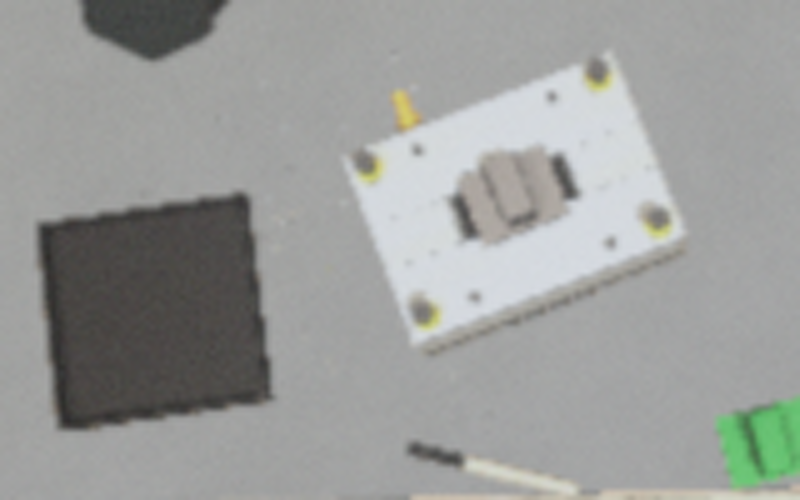

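The crop shows the tray corners at (40,225), (247,195), (270,398) and (62,428), so its centre is near world (461,297) with yaw 0.145. The four pillars and the grip bar agree on the port at (529.7,38.7), yaw 0.356, and the plate is at z = 75. The lower part of the hood stays beyond x = 624.

I'll move above the port and align the tool.

>>> move_arm:
  rows:
    - [[0,0,0.085,0.035,-0.048,0,-1],[0,0,0.17,0.071,-0.096,0,-1],[0,0,0.254,0.107,-0.145,0,-1],[0,0,0.339,0.142,-0.193,0,-1],[0,0,0.424,0.178,-0.241,0,-1],[0,0,0.51,0.214,-0.29,0,-1],[0,0,0.593,0.249,-0.338,0,-1],[0,0,0.678,0.285,-0.386,0,-1]]
  squeeze: 50

```text
time_s: 1.1
position: [459.7, 133.9, 205.4]
eef_rot: [3.142, 0.0, -2.783]
contact_force: [0.3, -0.3, -0.0]
finger_gap: 93.7
gripper_force: 0.0
```

>>> move_arm:
  rows:
    - [[0,0,0,0.035,-0.048,0,-1],[0,0,0,0.071,-0.097,0,-1],[0,0,0,0.071,-0.097,0,-1],[0,0,0,0.071,-0.097,0,-1]]

```text
time_s: 1.6
position: [529.5, 39.0, 205.0]
eef_rot: [3.141, -0.001, -2.786]
contact_force: [-0.4, 0.1, -0.8]
finger_gap: 94.4
gripper_force: 0.0
```

>>> move_arm:
  rows:
    - [[0,0,0,0,0,-0.03,-1],[0,0,0,0,0,-0.06,-1],[0,0,0,0,0,-0.085,-1],[0,0,0,0,0,-0.105,-1],[0,0,0,0,0,-0.116,-1],[0,0,0,0,0,-0.116,-1]]

```text
time_s: 2.35
position: [529.5, 39.4, 89.3]
eef_rot: [3.141, -0.001, -2.784]
contact_force: [-0.1, -0.1, -0.3]
finger_gap: 93.5
gripper_force: 0.0
```

```bash
python3 - <<'E'
from h import *
c=cap('scene');i=c['pixels'][130:230,180:290];cv2.imwrite('pics/c2.png',cv2.resize(i,None,fx=6,fy=6,interpolation=cv2.INTER_CUBIC)[...,::-1].copy())
E
```

```text
(no output)
```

View pics/c2.png

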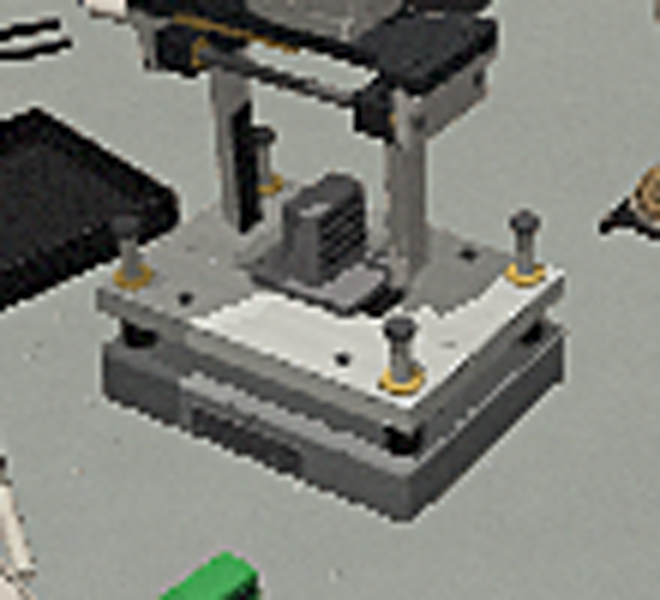

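The grip bar at (325,230) in the crop sits between the two open fingers at (235,150) and (410,180), aligned and clear of the pillars. Now I'll close the gripper.

>>> move_arm:
  rows:
    - [[0,0,0,0,0,0,1],[0,0,0,0,0,0,1],[0,0,0,0,0,0,1],[0,0,0,0,0,0,1],[0,0,0,0,0,0,1],[0,0,0,0,0,0,1],[0,0,0,0,0,0,1],[0,0,0,0,0,0,1]]
  squeeze: 55

```text
time_s: 3.4
position: [530.2, 38.2, 89.5]
eef_rot: [-3.14, 0.0, -2.785]
contact_force: [2.7, -3.2, 0.4]
finger_gap: 21.4
gripper_force: 55.0
```

Gripped: the gap is 21.4 mm. Now the left lean about the +y flange edge, first half.

>>> move_arm:
  rows:
    - [[-0.035,-0.013,0,-0.0002,0.0005,0.0008,1],[-0.07,-0.026,0,-0.0004,0.0011,0.0018,1],[-0.105,-0.039,0,-0.0006,0.0017,0.0028,1],[-0.141,-0.052,0,-0.0009,0.0024,0.0038,1],[-0.141,-0.052,0,-0.0009,0.0024,0.0038,1]]

```text
time_s: 4.03
position: [529.1, 41.7, 93.8]
eef_rot: [-2.991, 0.0, -2.785]
contact_force: [-2.2, 1.1, 5.8]
finger_gap: 21.5
gripper_force: 55.0
```

>>> move_arm:
  rows:
    - [[-0.035,-0.013,0,-0.0003,0.0007,0.001,1],[-0.07,-0.026,0,-0.0005,0.0014,0.002,1],[-0.105,-0.039,0,-0.0008,0.0021,0.003,1],[-0.141,-0.052,0,-0.0011,0.0029,0.004,1],[-0.141,-0.052,0,-0.0011,0.0029,0.004,1],[-0.141,-0.052,0,-0.0011,0.0029,0.004,1]]

```text
time_s: 4.78
position: [528.0, 45.1, 98.0]
eef_rot: [-2.842, 0.0, -2.785]
contact_force: [-6.4, 8.4, 10.0]
finger_gap: 21.5
gripper_force: 55.0
```

```bash
python3 - <<'E'
from h import *
c=cap('scene');i=c['pixels'][130:230,180:290];cv2.imwrite('pics/c3.png',cv2.resize(i,None,fx=6,fy=6,interpolation=cv2.INTER_CUBIC)[...,::-1].copy())
w=world(c)
m=(abs(w[...,0]-529)<130)&(abs(w[...,1]-38)<130)&(w[...,2]>65)&(w[...,2]<85);print(np.median(w[m][:,2]));print(monitor.read_state()['wrist_torque'])
E
```

```text
74.01160923065478
[ 1.43617093  1.08827546 -0.25244749]
```

View pics/c3.png

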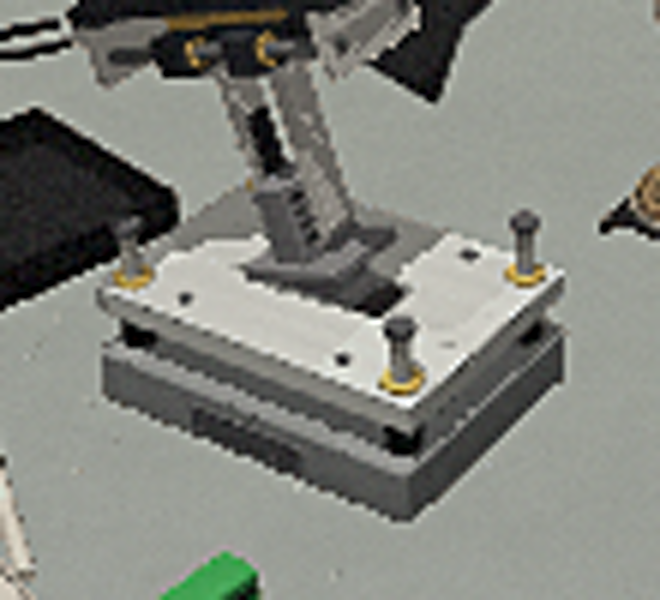

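The stopper leans left by 0.30 rad and its right flange is well up, at (370,240). The plate is still down. Next I'll roll it back right about its freed right bead, so that bead rides above the right lip.

>>> move_arm:
  rows:
    - [[0.035,0.013,0,0.0004,-0.001,0.0014,1],[0.07,0.026,0,0.0008,-0.0021,0.0026,1],[0.106,0.039,0,0.0012,-0.0032,0.0036,1],[0.141,0.052,0,0.0016,-0.0043,0.0046,1],[0.176,0.066,0,0.002,-0.0055,0.0053,1],[0.211,0.079,0,0.0025,-0.0067,0.0058,1],[0.246,0.092,0,0.003,-0.0078,0.0064,1],[0.281,0.105,0,0.0034,-0.009,0.0069,1]]

```text
time_s: 5.82
position: [531.4, 36.0, 105.0]
eef_rot: [3.139, -0.0, -2.785]
contact_force: [-3.7, 7.1, 9.4]
finger_gap: 21.9
gripper_force: 55.0
```

>>> move_arm:
  rows:
    - [[0.035,0.013,0,0.0005,-0.0012,0.0005,1],[0.07,0.026,0,0.0009,-0.0025,0.0009,1],[0.106,0.039,0,0.0014,-0.0037,0.0012,1],[0.141,0.052,0,0.0018,-0.005,0.0016,1],[0.176,0.066,0,0.0023,-0.0063,0.0018,1],[0.211,0.079,0,0.0028,-0.0075,0.002,1],[0.246,0.092,0,0.0033,-0.0088,0.0022,1],[0.281,0.105,0,0.0038,-0.0101,0.0023,1]]

```text
time_s: 6.82
position: [535.0, 26.5, 107.3]
eef_rot: [2.838, -0.001, -2.784]
contact_force: [-4.0, 9.7, 8.4]
finger_gap: 21.7
gripper_force: 55.0
```

```bash
python3 - <<'E'
from h import *
c=cap('scene');i=c['pixels'][130:230,180:290];cv2.imwrite('pics/c4.png',cv2.resize(i,None,fx=6,fy=6,interpolation=cv2.INTER_CUBIC)[...,::-1].copy())
E
```

```text
(no output)
```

View pics/c4.png

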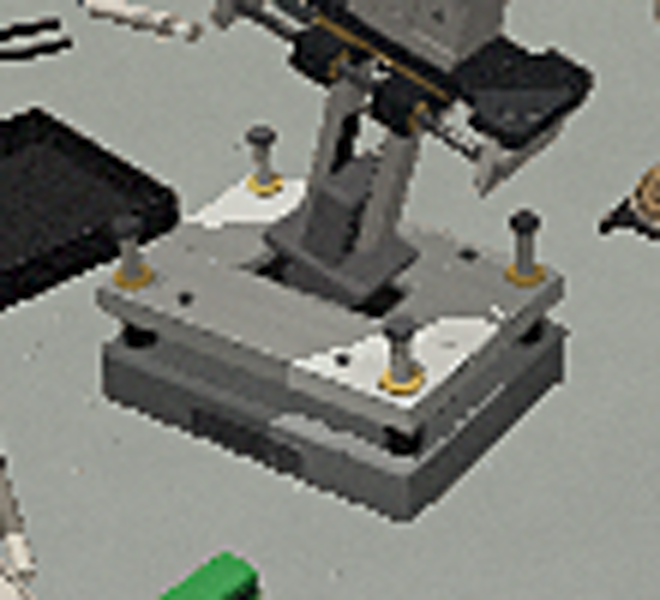

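The stopper leans right by 0.30 rad, its left flange is raised at (270,235), and the plate is down. I'll draw it out in that lean, easing slightly left off the right lip.

>>> move_arm:
  rows:
    - [[0,0,0,-0.0005,0.0014,0.003,1],[0,0,0,-0.001,0.0028,0.007,1],[0,0,0,-0.0014,0.0038,0.012,1],[0,0,0,-0.0014,0.0038,0.018,1],[0,0,0,-0.0014,0.0038,0.018,1]]

```text
time_s: 7.5
position: [534.1, 28.6, 125.0]
eef_rot: [2.843, -0.001, -2.785]
contact_force: [-0.7, 0.5, -1.5]
finger_gap: 22.0
gripper_force: 55.0
```

It's free, with the force near zero. Now raise and level it, then carry it over the tray.

>>> move_arm:
  rows:
    - [[0,0,0,0,0,0.02,1],[0,0,0,0,0,0.045,1],[-0.07,-0.026,0,0,0,0.065,1],[-0.141,-0.052,0,0,0,0.08,1],[-0.211,-0.079,0,0,0,0.085,1],[-0.281,-0.105,0,0,0,0.085,1],[-0.281,-0.105,0,0,0,0.085,1]]

```text
time_s: 8.38
position: [533.5, 29.5, 209.6]
eef_rot: [-3.141, -0.001, -2.784]
contact_force: [-0.1, 0.1, -1.1]
finger_gap: 21.6
gripper_force: 55.0
```

>>> move_arm:
  rows:
    - [[0,0,0,-0.009,0.033,0,1],[0,0,0,-0.021,0.076,0,1],[0,0,0,-0.033,0.12,0,1],[0,0,0,-0.045,0.165,0,1],[0,0,0,-0.057,0.21,0,1],[0,0,0,-0.067,0.245,0,1],[0,0,0,-0.073,0.268,0,1],[0,0,0,-0.073,0.268,0,1]]

```text
time_s: 9.38
position: [460.4, 297.5, 209.0]
eef_rot: [3.141, -0.003, -2.784]
contact_force: [0.2, 0.4, -1.6]
finger_gap: 21.6
gripper_force: 55.0
```

```bash
python3 - <<'E'
from h import *
c=cap('scene');i=c['pixels'][90:210,130:280];cv2.imwrite('pics/c5.png',cv2.resize(i,None,fx=5,fy=5,interpolation=cv2.INTER_CUBIC)[...,::-1].copy())
E
```

```text
(no output)
```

View pics/c5.png

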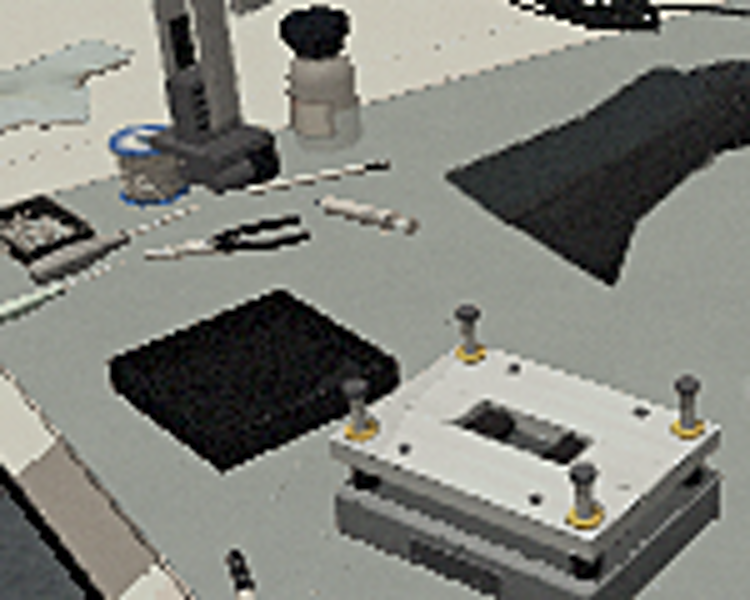

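The stopper is held above the tray at (215,150), the port is empty at (525,430) and the plate is down. Lowering now.

>>> move_arm:
  rows:
    - [[0,0,0,0,0,-0.025,1],[0,0,0,0,0,-0.06,1],[0,0,0,0,0,-0.095,1],[0,0,0,0,0,-0.125,1],[0,0,0,0,0,-0.145,1],[0,0,0,0,0,-0.155,1],[0,0,0,0,0,-0.158,1],[0,0,0,0,0,-0.158,1]]

```text
time_s: 10.42
position: [461.1, 296.7, 52.0]
eef_rot: [-3.141, -0.001, -2.786]
contact_force: [-0.4, 0.5, -0.5]
finger_gap: 21.8
gripper_force: 55.0
```

>>> move_arm:
  rows:
    - [[0,0,0,0,0,-0.001,1],[0,0,0,0,0,-0.002,1],[0,0,0,0,0,-0.003,1],[0,0,0,0,0,-0.004,1],[0,0,0,0,0,-0.004,1]]

```text
time_s: 11.05
position: [460.7, 296.7, 47.3]
eef_rot: [-3.141, -0.001, -2.785]
contact_force: [0.3, 0.4, -1.7]
finger_gap: 21.4
gripper_force: 55.0
```

No contact yet, so I'll go down a little further.

>>> move_arm:
  rows:
    - [[0,0,0,0,0,-0.0007,1],[0,0,0,0,0,-0.0014,1],[0,0,0,0,0,-0.0014,1],[0,0,0,0,0,-0.0014,1]]

```text
time_s: 11.55
position: [460.8, 296.8, 46.4]
eef_rot: [-3.141, -0.001, -2.785]
contact_force: [-1.8, -1.5, 5.1]
finger_gap: 21.6
gripper_force: 55.0
```

It touches at the expected height, with 5 N upward. Release and withdraw.

>>> move_arm:
  rows:
    - [[0,0,0,0,0,0,0.4],[0,0,0,0,0,0,0.2],[0,0,0,0,0,0,0],[0,0,0,0,0,0,-0.3],[0,0,0,0,0,0,-0.5],[0,0,0,0,0,0,-0.5],[0,0,0,0,0,0,-0.5]]

```text
time_s: 12.42
position: [460.7, 296.8, 46.0]
eef_rot: [-3.141, -0.001, -2.785]
contact_force: [0.1, -1.6, -0.4]
finger_gap: 70.1
gripper_force: 0.0
```

>>> move_arm:
  rows:
    - [[0,0,0,0,0,0.01,-0.5],[0,0,0,0,0,0.03,-0.5],[0,0,0,0,0,0.06,-0.5],[0,0,0,0,0,0.1,-0.5],[0,0,0,0,0,0.14,-0.5],[0,0,0,0,0,0.17,-0.5],[0,0,0,0,0,0.18,-0.5],[0,0,0,0,0,0.18,-0.5]]

```text
time_s: 13.42
position: [460.7, 296.7, 226.0]
eef_rot: [-3.141, -0.001, -2.785]
contact_force: [0.4, 0.8, -0.5]
finger_gap: 70.5
gripper_force: 0.0
```

```bash
python3 - <<'E'
from h import *
c=cap('scene');i=c['pixels'][90:210,130:280];cv2.imwrite('pics/c6.png',cv2.resize(i,None,fx=5,fy=5,interpolation=cv2.INTER_CUBIC)[...,::-1].copy())
E
```

```text
(no output)
```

View pics/c6.png

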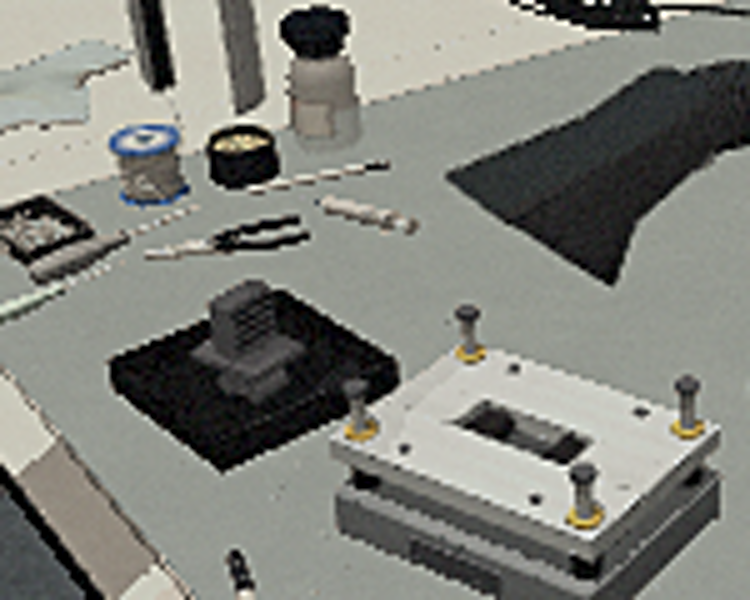

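The stopper stands upright in the tray at (250,340), the plate is down and the gripper is clear. Handing in.

```bash
python3 -c "from h import *;print(ctrl.hand_in())"
```

```text
the job is handed in; nothing more can be done
None
```

The stopper was rocked left, then right, drawn out with the plate staying down, and set upright in the tray without going near the board; I handed the job in at about 13.5 s, and no verdict was returned.

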